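# Lock a brass lamp body in its indexing fixture

## Robot

A 6-joint arm with a two-finger parallel gripper is mounted at the origin on the work surface. World frame = base frame: x ahead of the robot, y to its left, z up, the work surface at z = 0. Lengths are in m, angles in rad, forces in N, time in s.
With the tool pointing down it reaches from about 0.25 to 0.8 m from the base axis. Payload 8.5 kg.
Tool frame: the origin (TCP) lies at the very end of the fingers, on their centre line; the grasp point (between the pads) lies 19 mm behind it; z points along the fingers, y is the line along which they close (so a half turn about z gives the same grasp; the last joint's range is limited). The gripper opens to 85 mm and grips with 20 to 120 N. Pads are 22 mm wide; open, the fingers measure 114 mm over their backs; the gripper's body (76 mm by 85 mm) begins 54 mm behind the grasp point. The pads swing forward as they close: fully open they stand 13 mm farther back than shut.
Start: joints at [1.219, 0.238, -0.013, 1.319, 0, 1.571], TCP at [0.181, 0.493, 0.231] pointing down, gripper open.
Joint ranges: [-2.66, 2.66], [-1.03, 1.9], [-1.14, 1.46], [-1.82, 2.27], [-1.45, 1.34], [-3.14, 3.14]. Speed limits (rad/s): [2.22, 2.22, 2.79, 3.14, 3.14, 3.14].

## Interface

Orientations are given as [roll, pitch, yaw] about the fixed x, y, z axes, in that order (R = Rz(yaw) Ry(pitch) Rx(roll)).
In Python, from bench import r gives the robot as it stands.
- The arm moves only by the tool play_rows, never from a script. Its argument "plan" is a list of rows, each a list of 6 numbers: the shift along the world's x, y, z in mm, then the turn, a rotation vector about the world's x, y, z in degrees. In form: [[x, y, z, wx, wy, wz], ...]. A call has 1 to 10 rows; each row is the pose to reach, as a shift and turn from the pose commanded when the call began; what a row does not reach only later rows make up. A row lasts 1/8 s, in which the tool goes at most 62.5 mm and 10.7 degrees, less where a joint would pass 70% of its speed; a pose out of reach is approached as far as the arm can. A call with a gripper value outside its range is refused whole. "grip" is the finger opening in mm, from 0 to 85.4, set as the call begins (left out, the last holds). The fingers move at their own pace and stop on an object; "grip_force" is the grip in N (left out, the last holds). Time passes only in rows, so rows that repeat a pose let the fingers close. It gives the time, the measured TCP pose, the force, the opening and the grip force at its end, in the units of the state.
- r.state(): the state, without advancing time (a new reading comes with each control period).
- r.snapshot(name): name is "side" or "top"; returns the picture (420x560x3 uint8, red, green, blue); there is no depth.
- r.calibration(name): a dict with "K" (3x3 intrinsics, pixels), "dist_coeffs" ([k1, k2, p1, p2, k3] as OpenCV has them; the pictures are not rectified), "R" (3x3) and "t" (3): a world point X has camera coordinates R X + t. Camera axes: x right, y down, z forward; pixel columns grow to the right and rows downward; lengths in m; the calibration is good to about 2 mm. A picture is of the moment at which its call begins. calibration takes no time and is no camera call.
- r.close_job(): hands the job in; it is judged then, once.
Trained networks look in the newest picture that a camera, given by its name, has taken for a name from the list of things; names that differ only in an ending like _2 or _b are one class to them, and where a whole thing is asked for, a point or a joint stands for the part that bears it (a point fixed in the world has none). Each returns a list of dicts, best first, with "confidence" (0 to 1); they miss things now and then, are a little off and sometimes report something else, mostly with a low value. They report only what shows in the picture. A call takes as long as a camera call. They do not tell look-alikes from the thing itself.
- r.spot_in(label, camera): "xyz" ([x, y, z] in m, in world coordinates, good to about 4 mm: the middle of the surface that is visible of it).
The state is a dict: "time": time; "qpos": joint angles; "qvel": joint speeds; "joint_efforts": joint torques, N m; "eef_pos": TCP position; "tcp_rot": TCP orientation; "ft_force": force on the tool from outside, world axes, zero at the start; "ft_torque": the same for the moment, N m; "width": finger opening in m; "grip_force": force on a finger pad.
Only numpy, scipy, OpenCV 4.12 (cv2) and the standard library are available. Lean on these libraries where they do the work, as an engineer would, in place of code of your own. Each camera call takes 0.05 s, during which the arm holds its last target. There are 200 camera calls.

## Task

Lock the brass lamp body in the indexing fixture for its next drilling: stand the index pin (the one with the thick round head) in the fixture's guide hole, turn the lamp body by its head until one of the collar's holes comes under the pin, and press the pin fully home, its head down on the guide block. Feel for the hole gently: do not lean hard on the pin while it stands on the collar (25 N at most), and stop turning at once when it drops in, so that the collar is never wrenched against the pin with more than 10 N. Leave the other pins and everything else on the bench where they are.

Things in the scene. Friction and masses are not known exactly. Their poses are not given: they have to be found in the camera images.
- fixture: Bench indexing fixture, bolted down: a round grey base 184 mm across and 10 mm thick; origin at the centre of its underside, z up on the turning axis. On it turns a brass collar plate with a brass lamp body standing at its centre. On the fixture's -y side a bracket reaches in over the collar and carries the guide block.
- collar_axis (a point): Point on the turning axis, level with the collar's top face, 30 mm above the bench; belongs to the fixture, does not turn. Collar: about 170 mm across, four alike 12 mm through holes 90 degrees apart, 75 mm from the axis. It turns either way without stops, friction about 0.06 N m. Its turn at the start is not measured; no hole is then within 10 degrees of the guide.
- guide (a point): Centre of the upper mouth of the guide hole: a vertical 11 mm hole with a 1.5 mm chamfer through a steel block 34 x 32 mm and 20 mm high (top 52 mm above the bench, underside 2 mm above the collar). It lies 75 mm from the turning axis towards the fixture's -y. z up; fixed to the fixture.
- under_guide (a point): Point on the collar's top face straight below the guide hole, 22 mm below its mouth. With no hole here a pin's tip stands on the collar. With a hole here the pin drops 7 mm by its own weight on to a stiff friction plug, and then blocks the collar from turning; pushing the plug the last 9 mm takes about 6 N and it does not spring back. Fixed to the fixture.
- tube_grip (a point): Point on the turning axis in the middle of the wide round head of the brass lamp body, 90 mm above the bench; the head is 64 mm across, 30 mm high (75 to 105 mm above the bench); below it the body is 42 mm across. Lamp body and collar are one piece: turn the collar by this head. The point belongs to the fixture and does not turn.
- pin_head (a point): The index pin: centre of its head, a plain round cylinder 20 mm across and 30 mm high. Below the head a 10 mm shaft, 38 mm long, with a chamfered tip; the tip is 53 mm below this point, the underside of the head 15 mm below. z along the pin, up. All steel, about 60 g. It starts upright in the pin block, tip 16 mm above the bench. It is the pin with the thick round head; which of the three places it has varies.
- pin_block: Fixed black plastic block 180 x 46 x 36 mm (x, y, z), origin at the centre of its underside, with three 11 mm holes 20 mm deep in a row along its x, 62 mm apart, a pin standing in each.
- slim_pin_mid (a point): Another steel pin in the block, to be left alone: thin head 11 mm across, 18 mm high; point 28 mm above its tip.
- tee_pin_mid (a point): Another steel pin in the block, to be left alone: T-shaped, with a 40 mm cross bar; point 28 mm above its tip.
- cell: Off-white battery cell, 21 mm across, 70 mm high, standing on the bench; origin at the centre of its underside.
- tail_cap: Brass screw cap, 36 mm across and 26 mm high, lying on the bench; origin at the centre of its underside.
- spare_ring: Brass ring, 48 mm across, 12 mm high, flat on the bench; origin at the centre of its underside.
- oil: Oil bottle, 44 mm across, 110 mm high; origin at the centre of its underside.
- driver: Screwdriver lying on the bench.
- spanner: Spanner lying on the bench.
There are look-alikes about, which are no part of the job. Leave any blue, pink or turquoise look-alike of the part that bears pin_head alone.

How it is judged:
At the end, for the whole second after the job is handed in: The index pin is upright (within 0.1 rad) in the guide hole (head centre within 4 mm of it sideways) and through a hole of the collar, with the underside of its head on the guide block (within 2 mm: head centre less than 17 mm above the guide's mouth), and everything else is where it was (z of pin_head in the frame of guide between 0.012 and 0.017 m and horizontal distance between pin_head and guide below 0.004 m and angle between pin_head's own z axis and vertical below 0.1 rad); the robot touches nothing.
It fails at once if the index pin is pressed on the collar with more than 25 N (contact force between pin and collar above 25 N).
It fails at once if the collar is wrenched against the pin, once it has dropped into a hole, with more than 10 N (contact force between pin and collar above 10 N and z of pin_head in the frame of guide below 0.027 m).
It fails at once if another pin or a bystander is moved more than 20 mm (distance of any of slim_pin_mid, tee_pin_mid, cell, tail_cap, spare_ring, oil, driver, spanner from where it was at the start of the episode above 0.02 m).
It also fails if it takes over 72 s, if anything falls off the work surface, if the arm or the gripper's body presses on something with over 40 N, if the wrist force passes 120 N, or if a joint passes its speed limit or range.

## Working session

There is one attempt and no reset: what is moved stays moved. The work goes in short steps, Python scripts to look and compute and a tool call to move; the robot and the scene stay as the last step left them, time stands still between calls to the robot, and variables do not carry over. Pictures are saved under pics/ and viewed, at most 11 in all, crops included, and the job is handed in when it is done.

Besides the shell and the picture viewer there is one more tool, called after "Request:" by a JSON object that holds its "api" and its "payload". play_rows: Moves the arm, as the interface text tells. Its arguments: {"type":"object","properties":{"plan":{"type":"array","items":{"type":"array","items":{"type":"number"}}},"grip":{"type":"number"},"grip_force":{"type":"number"}},"required":["plan"]}

```bash
mkdir -p pics; ls; python3 - <<'E'
from bench import r
import cv2,numpy as np
for c in ("side","top"):
    im=r.snapshot(c); cv2.imwrite(f"pics/{c}0.png",im[:,:,::-1])
    k=r.calibration(c); R,t=np.array(k["R"]),np.array(k["t"]); print(c,"cam at",-R.T@t,"K",np.array(k["K"]).round(1).tolist())
    for l in ("pin_head","guide","collar_axis","tube_grip","pin_block","slim_pin_mid","tee_pin_mid","fixture","oil","cell"):
        print(l,[(np.round(d["xyz"],3).tolist(),round(d["confidence"],2)) for d in r.spot_in(l,c)])
s=r.state();print(s)
E
```

```text
pics
side cam at [ 0.34153472 -0.71376408  0.81236556] K [[441.3, 0.0, 280.7], [0.0, 441.3, 208.7], [0.0, 0.0, 1.0]]
pin_head [([0.452, -0.362, 0.063], 0.67), ([0.339, -0.306, 0.058], 0.63), ([0.356, -0.246, 0.059], 0.47), ([0.427, -0.289, 0.081], 0.44)]
guide [([0.589, 0.109, 0.03], 0.92)]
collar_axis [([0.589, 0.111, 0.031], 0.76), ([0.479, -0.277, 0.04], 0.38)]
tube_grip [([0.59, 0.109, 0.03], 0.81)]
pin_block [([0.48, -0.277, 0.039], 0.91)]
slim_pin_mid [([0.544, -0.263, 0.063], 0.65)]
tee_pin_mid [([0.486, -0.272, 0.076], 0.53), ([0.588, 0.354, 0.058], 0.36)]
fixture [([0.591, 0.108, 0.029], 0.92)]
oil [([0.59, 0.358, 0.059], 0.61)]
cell [([0.385, -0.052, 0.047], 0.69)]
top cam at [ 0.24203281 -0.00811899  1.51888561] K [[515.6, 0.0, 283.4], [0.0, 515.6, 214.6], [0.0, 0.0, 1.0]]
pin_head [([0.454, -0.358, 0.068], 0.58), ([0.594, 0.13, 0.032], 0.54), ([0.349, -0.238, 0.068], 0.42), ([0.625, -0.425, 0.008], 0.39)]
guide [([0.595, 0.128, 0.03], 0.82)]
collar_axis [([0.591, 0.13, 0.03], 0.89), ([0.749, -0.127, 0.012], 0.47)]
tube_grip [([0.592, 0.128, 0.03], 0.68)]
pin_block [([0.48
[... 324 characters left out ...]
[0.347, 0.352, 0.023], 0.25)]
{'time': 1.1, 'qpos': array([ 1.21900875e+00,  2.38204739e-01, -1.34875060e-02,  1.31921843e+00,
        1.22783352e-05,  1.57079542e+00]), 'qvel': array([ 0.00010082, -0.00153061,  0.00091799, -0.00126672,  0.00126932,
        0.00042391]), 'joint_efforts': array([-1.37976745e-03, -5.38591397e+01,  3.46697795e+01,  2.97280130e-03,
       -2.20825141e-04, -8.65141430e-06]), 'eef_pos': array([0.18088339, 0.49280657, 0.23127861]), 'tcp_rot': array([-3.14147830e+00, -1.22784385e-05,  2.78980598e+00]), 'ft_force': array([0.37780511, 0.27410525, 0.17318812]), 'ft_torque': array([-0.01279409, -0.03524599,  0.0249656 ]), 'grip_force': 0.0, 'width': 0.08557140757051426}
```

View pics/side0.png

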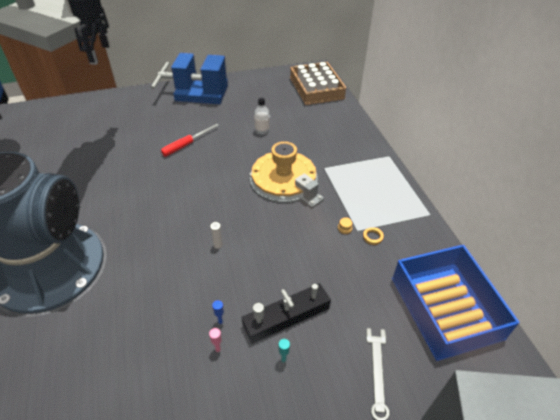

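View pics/top0.png

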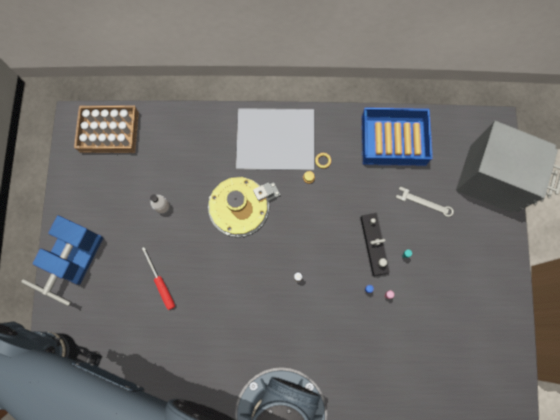

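Candidates for the index pin (side picture): the grey thick head in the block (258,312), blue (219,309), pink (215,338) and turquoise (284,348) look-alikes, the slim pin (315,291), and the tee pin (288,299). By the description I choose the grey one at (258,312), which is at (383,263) in the top picture. Next is a close crop to check it.

```bash
python3 - <<'E'
import cv2,numpy as np
s=cv2.imread("pics/side0.png");t=cv2.imread("pics/top0.png")
def crop(im,x,y,w,h,f):
    c=cv2.resize(im[y:y+h,x:x+w],None,fx=f,fy=f,interpolation=cv2.INTER_CUBIC)
    for i in range(0,w,10):
        cv2.line(c,(int(i*f),0),(int(i*f),6 if (x+i)%50 else 14),(0,255,0),1)
    for i in range(0,h,10):
        cv2.line(c,(0,int(i*f)),(6 if (y+i)%50 else 14,int(i*f)),(0,255,0),1)
    return c
out=np.zeros((600,800,3),np.uint8)
for im,x,y,w,h,f,ox,oy in ((s,240,130,100,75,4,0,0),(s,240,270,100,75,4,400,0),(t,200,170,100,75,4,0,300),(t,340,205,100,75,4,400,300)):
    c=crop(im,x,y,w,h,f);out[oy:oy+h*4,ox:ox+w*4]=c
cv2.imwrite("pics/crop1.png",out)
E
```

```text
(no output)
```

View pics/crop1.png

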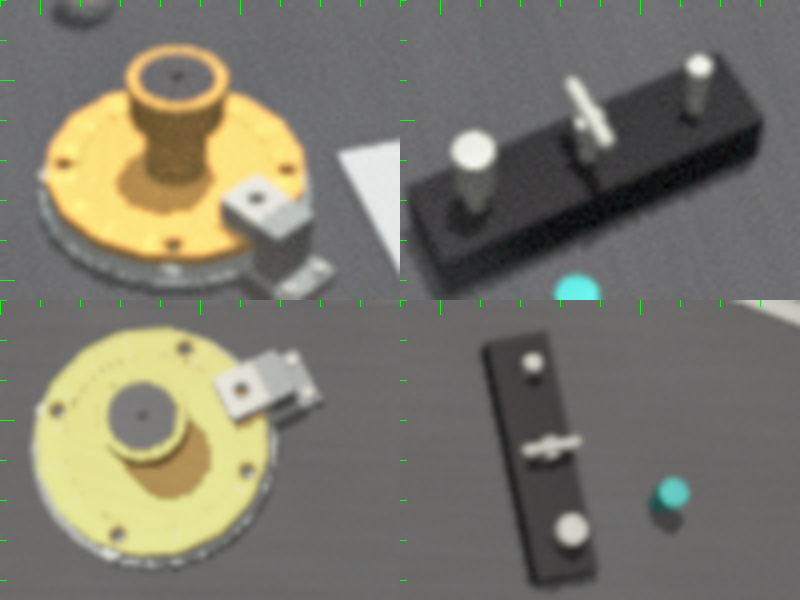

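```bash
cat > h.py <<'E'
from bench import r
import numpy as np,cv2
def cam(c):
    k=r.calibration(c);return [np.array(k[x],float) for x in ("K","dist_coeffs","R","t")]
def tri(ps,pt):
    A=[];B=[]
    rays=[]
    for c,p in (("side",ps),("top",pt)):
        K,d,R,t=cam(c);u=cv2.undistortPoints(np.array([[p]],float),K,d)[0,0]
        v=R.T@np.append(u,1);v/=np.linalg.norm(v);o=-R.T@t;P=np.eye(3)-np.outer(v,v);A.append(P);B.append(P@o);rays.append((o,v))
    X=np.linalg.solve(sum(A),sum(B));return X,[np.linalg.norm(np.cross(X-o,v))*1e3 for o,v in rays]
def atz(c,p,z):
    K,d,R,t=cam(c);u=cv2.undistortPoints(np.array([[p]],float),K,d)[0,0];v=R.T@np.append(u,1);o=-R.T@t
    return o+v*(z-o[2])/v[2]
def proj(c,X):
    K,d,R,t=cam(c);return cv2.projectPoints(np.array(X,float).reshape(-1,3),cv2.Rodrigues(R)[0],t,K,d)[0][:,0]
E
python3 - <<'E'
from h import *
np.set_printoptions(precision=4,suppress=True)
cv=lambda u,v,ox,oy:((u+.5)/4-.5+ox,(v+.5)/4-.5+oy)
S={"head_top":(cv(74,150,240,270),cv(171,229,340,205),.084),"guide":(cv(258,198,240,130),cv(241,89,200,170),.052),"tube_top":(cv(177,76,240,130),cv(142,114,200,170),.105),
"slim":(cv(300,66,240,270),cv(132,63,340,205),.062)}
G={}
for n,(a,b,z) in S.items():
    print(n,*tri(a,b),"side@z",atz("side",a,z),"top@z",atz("top",b,z))
A=(atz("side",S["tube_top"][0],.105)+atz("top",S["tube_top"][1],.105))/2;g=(atz("side",S["guide"][0],.052)+atz("top",S["guide"][1],.052))/2
d=g-A;print("guide r",np.hypot(*d[:2]),"ang",np.degrees(np.arctan2(d[1],d[0])))
for c,L in (("side",[(64,163),(286,169),(173,244)]),("top",[(184,48),(57,109),(246,170),(117,233)])):
    for p in L:
        X=atz(c,cv(*p,*((240,130) if c=="side" else (200,170))),.03);e=X-A;print(c,X,np.hypot(*e[:2]),np.degrees(np.arctan2(e[1],e[0])))
E
```

```text
head_top [ 0.4281 -0.2808  0.085 ] [np.float64(0.9614009429810484), np.float64(0.9614009429810839)] side@z [ 0.4292 -0.2801  0.084 ] top@z [ 0.4272 -0.281   0.084 ]
guide [0.6342 0.0688 0.0536] [np.float64(0.7744905340093913), np.float64(0.7744905340095509)] side@z [0.6357 0.0706 0.052 ] top@z [0.6339 0.069  0.052 ]
tube_top [0.5997 0.1356 0.1083] [np.float64(0.010452187404305799), np.float64(0.010452187404160627)] side@z [0.6008 0.1395 0.105 ] top@z [0.6005 0.1359 0.105 ]
slim [ 0.549  -0.2578  0.0741] [np.float64(1.0073002120251588), np.float64(1.007300212025021)] side@z [ 0.5535 -0.2503  0.062 ] top@z [ 0.5506 -0.2598  0.062 ]
guide r 0.07599626547124708 ang -63.33486250021372
side [0.5294 0.1603 0.03  ] 0.07479867595996341 162.4048444493999
side [0.6712 0.1158 0.03  ] 0.07384061155830123 -17.293470500681153
side [0.5782 0.066  0.03  ] 0.07516679919389015 -107.40125147437367
top [0.671  0.1138 0.03  ] 0.07432522906909884 -18.798479178389876
top [0.6225 0.2073 0.03  ] 0.0729413176936201 72.55351870808265
top [0.5778 0.065  0.03  ] 0.07626862296976668 -107.46222988604454
top [0.5289 0.1589 0.03  ] 0.07478200302330576 163.5610470233979
```

The crop confirms the choice: the thick grey cylinder head stands in the block's left hole at side (258,307), top (382,262). It measures 85 mm high at the top against 84 expected. The guide hole is at side (304,179), the axis is near (0.600, 0.1365), and the collar holes are about 45° either side of the guide.

Request:
{"api": "play_rows", "payload": {"plan": [[20,-60,0,0,0,-10],[39,-120,0,0,0,-20],[57,-180,0,0,0,-30],[76,-240,0,0,0,-40],[95,-300,0,0,0,-42.6],[114,-360,0,0,0,-42.6],[133,-420,0,0,0,-42.6],[153,-480,0,0,0,-42.6],[172,-540,0,0,0,-42.6],[191,-600,0,0,0,-42.6]], "grip": 40}}

```text
time: 2.35
eef_pos: [0.3708, -0.1051, 0.2317]
tcp_rot: [3.14, 0.001, 2.046]
ft_force: [1.8, 1.9, 0.2]
width: 0.04
grip_force: 0.0
```

Request:
{"api": "play_rows", "payload": {"plan": [[19,-60,0,0,0,0],[38,-120,-15,0,0,0],[56,-174,-50,0,0,0],[56,-174,-90,0,0,0],[56,-174,-90,0,0,0],[56,-174,-90,0,0,0]]}}

```text
time: 3.1
eef_pos: [0.4267, -0.2765, 0.1426]
tcp_rot: [3.141, 0.001, 2.047]
ft_force: [0.9, 0.1, 0.4]
width: 0.04
grip_force: 0.0
```

```bash
python3 - <<'E'
from h import *
a=r.snapshot("side");b=r.snapshot("top");s=r.state();print(s["eef_pos"],s["qpos"],s["time"])
o=np.zeros((480,800,3),np.uint8)
o[:,:400]=cv2.resize(a[240:360,210:310],None,fx=4,fy=4,interpolation=2)[:480,:,::-1]
o[:,400:]=cv2.resize(b[190:310,330:430],None,fx=4,fy=4,interpolation=2)[:,:,::-1]
cv2.imwrite("pics/c2.png",o)
E
```

```text
[ 0.42735878 -0.27658957  0.14330093] [-5.74389515e-01  2.55189364e-01 -2.22833331e-01  1.08991115e+00
 -3.27132607e-05  5.19925264e-01] 3.2
```

View pics/c2.png

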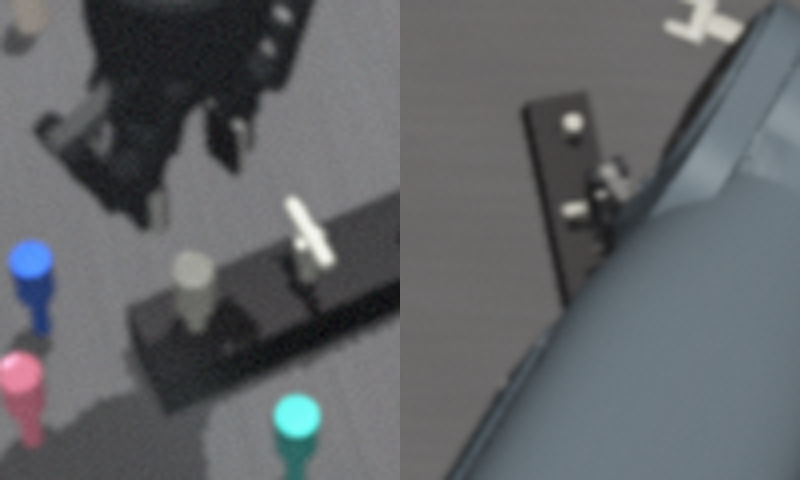

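The fingers straddle the grey pin (side crop at 195,270), clear of the tee pin. I'll descend and check before closing.

Request:
{"api": "play_rows", "payload": {"plan": [[0.7,-4.2,0,0,0,0],[0.7,-4.2,-30,0,0,0],[0.7,-4.2,-60,0,0,0],[0.7,-4.2,-80,0,0,0],[0.7,-4.2,-92,0,0,0],[0.7,-4.2,-92,0,0,0],[0.7,-4.2,-92,0,0,0]]}}

```text
time: 4.08
eef_pos: [0.4278, -0.2812, 0.0502]
tcp_rot: [3.141, 0.001, 2.046]
ft_force: [-0.2, -0.3, 0.2]
width: 0.0404
grip_force: 0.0
```

```bash
python3 - <<'E'
from h import *
a=r.snapshot("side");b=r.snapshot("top");s=r.state();print(s["eef_pos"],s["ft_force"],s["time"])
E
```

```text
[ 0.4277182  -0.2812718   0.05014851] [ 0.73932223 -0.34437538  0.45403396] 4.175
```

Request:
{"api": "play_rows", "payload": {"plan": [[0,0,0,0,0,0],[0,0,0,0,0,0],[0,0,0,0,0,0],[0,0,0,0,0,0],[0,0,0,0,0,0],[0,0,0,0,0,0]], "grip": 10, "grip_force": 40}}

```text
time: 4.92
eef_pos: [0.4275, -0.2812, 0.0498]
tcp_rot: [3.141, 0.001, 2.046]
ft_force: [-0.7, -0.1, 6.0]
width: 0.0188
grip_force: 38.9
```

Request:
{"api": "play_rows", "payload": {"plan": [[0,0,25,0,0,0],[0,0,60,0,0,0],[10,20,95,0,0,0],[40,70,95,0,0,0],[70,120,95,0,0,0],[102,175,95,0,0,0],[132,225,95,0,0,0],[162,275,95,0,0,0],[190,322,90,0,0,0],[207,350,80,0,0,0]]}}

```text
time: 6.18
eef_pos: [0.6353, 0.0716, 0.1289]
tcp_rot: [3.141, 0.0, 2.048]
ft_force: [0.2, -0.9, -1.3]
width: 0.0188
grip_force: 39.6
```

Request:
{"api": "play_rows", "payload": {"plan": [[0,0,0,0,0,0],[0,0,0,0,0,0],[0,0,0,0,0,0]]}}

```text
time: 6.55
eef_pos: [0.6338, 0.068, 0.1297]
tcp_rot: [-3.142, 0.0, 2.045]
ft_force: [0.6, -0.7, 0.0]
width: 0.0187
grip_force: 39.6
```

```bash
python3 - <<'E'
from h import *
a=r.snapshot("side");b=r.snapshot("top");s=r.state();print(s["eef_pos"],s["ft_force"],s["time"],s["width"])
def crop(im,x,y,w,h,f):
    c=cv2.resize(im[y:y+h,x:x+w,::-1],None,fx=f,fy=f,interpolation=cv2.INTER_CUBIC)
    for i in range(0,w,10): cv2.line(c,(int(i*f),0),(int(i*f),6 if (x+i)%50 else 14),(0,255,0),1)
    for i in range(0,h,10): cv2.line(c,(0,int(i*f)),(6 if (y+i)%50 else 14,int(i*f)),(0,255,0),1)
    return c
cv2.imwrite("pics/c3.png",np.hstack([crop(a,270,110,80,100,5)[:500,:400],crop(b,220,150,80,100,5)]))
E
```

```text
[0.63398805 0.06806212 0.12979607] [ 0.40791418 -0.18911175  0.01939748] 6.65 0.019090473104236137
```

View pics/c3.png

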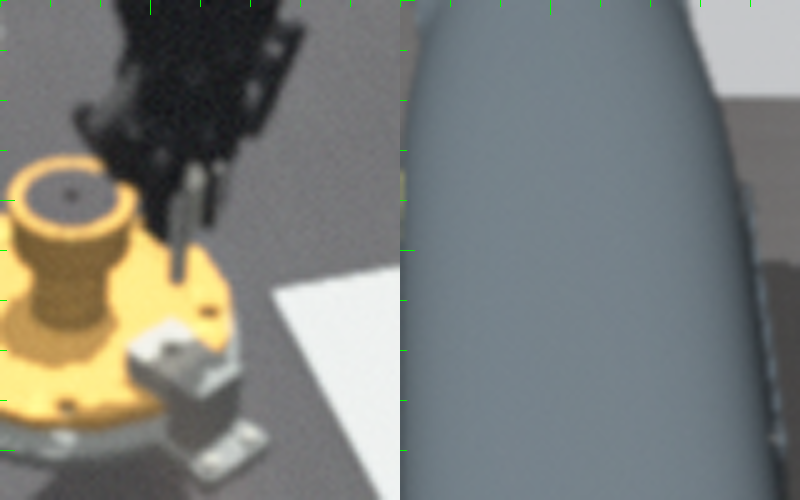

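```bash
python3 - <<'E'
from h import *
e=np.array([0.63398805,0.06806212,0])
for z in (.0958,.1338):
    print(z,proj("side",e+[0,0,z]))
print("guide pred",proj("side",[.6345,.0695,.052]))
J=[(proj("side",e+[0.001*(i==0),0.001*(i==1),.0958])-proj("side",e+[0,0,.0958]))[0] for i in (0,1)];print(J)
print("tip from side pixel at z",atz("side",(305.0,165.6),.0958),"guide",atz("side",(304.1,179.3),.052))
E
```

```text
0.0958 [[304.66664037 166.8331702 ]]
0.1338 [[305.45788832 154.88631991]]
guide pred [[303.81778445 179.48626432]]
[array([ 0.38344737, -0.06869377]), array([-0.1247592, -0.2551588])]
tip from side pixel at z [0.63623956 0.07230076 0.0958    ] guide [0.635414   0.06998249 0.052     ]
```

Request:
{"api": "play_rows", "payload": {"plan": [[0.5,1.3,-15,0,0,0],[0.5,1.3,-30,0,0,0],[0.5,1.3,-36,0,0,0],[0.5,1.3,-36,0,0,0],[0.5,1.3,-36,0,0,0]]}}

```text
time: 7.28
eef_pos: [0.6349, 0.0704, 0.0935]
tcp_rot: [3.141, 0.0, 2.046]
ft_force: [0.1, -0.5, 0.2]
width: 0.0188
grip_force: 39.6
```

```bash
python3 - <<'E'
from h import *
a=r.snapshot("side");s=r.state();e=s["eef_pos"];print(e,s["tcp_rot"],s["ft_force"],s["time"],s["width"])
z=e[2]+.019
print("pred tip",proj("side",[e[0],e[1],z-.053]),"head bottom",proj("side",[e[0],e[1],z-.015]))
x,y,w,h,f=285,130,50,60,10
c=cv2.resize(a[y:y+h,x:x+w,::-1],None,fx=f,fy=f,interpolation=cv2.INTER_CUBIC)
for i in range(0,w,5): cv2.line(c,(i*f,0),(i*f,8),(0,255,0),1)
for i in range(0,h,5): cv2.line(c,(0,i*f),(8,i*f),(0,255,0),1)
cv2.imwrite("pics/c4.png",c)
E
```

```text
[0.63499248 0.07045798 0.09367666] [3.14106046e+00 2.67024283e-04 2.04637261e+00] [-1.15562441  0.38611629 -0.7064227 ] 7.325 0.018534686023091003
pred tip [[304.03417951 176.97242837]] head bottom [[304.7908514  165.57759498]]
```

View pics/c4.png

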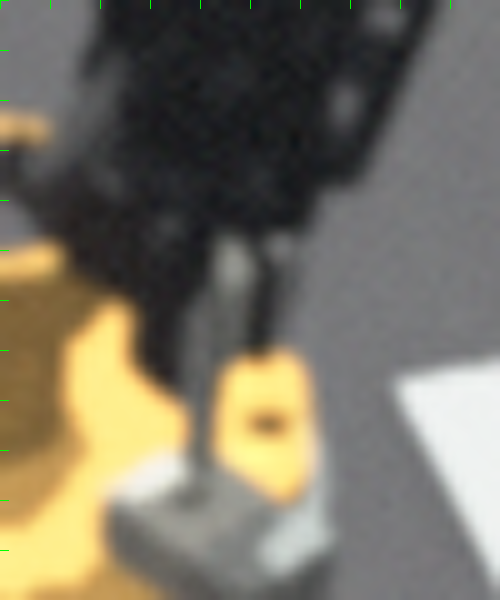

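The pin is just above the guide mouth and a little toward +x, +y of the hole (hole at about 304,179; tip at about 304.6,176). I'll correct that and feel downward.

Request:
{"api": "play_rows", "payload": {"plan": [[-0.6,-1.4,0,0,0,0],[-0.6,-1.4,-3,0,0,0],[-0.6,-1.4,-5,0,0,0],[-0.6,-1.4,-7,0,0,0],[-0.6,-1.4,-8.5,0,0,0],[-0.6,-1.4,-10,0,0,0],[-0.6,-1.4,-10,0,0,0]]}}

```text
time: 8.2
eef_pos: [0.6338, 0.0692, 0.083]
tcp_rot: [-3.141, -0.001, 2.047]
ft_force: [-1.1, 0.8, -0.9]
width: 0.0188
grip_force: 39.7
```

Request:
{"api": "play_rows", "payload": {"plan": [[0,0,-2,0,0,0],[0,0,-4,0,0,0],[0,0,-6,0,0,0],[0,0,-6,0,0,0]]}}

```text
time: 8.7
eef_pos: [0.6337, 0.0691, 0.0769]
tcp_rot: [-3.141, -0.001, 2.046]
ft_force: [-2.1, 3.6, -1.2]
width: 0.0189
grip_force: 39.6
```

Request:
{"api": "play_rows", "payload": {"plan": [[-0.3,0.5,-2,0,0,0],[-0.3,0.6,-4,0,0,0],[-0.3,0.6,-6,0,0,0],[-0.3,0.6,-8,0,0,0],[-0.3,0.6,-8,0,0,0]]}}

```text
time: 9.32
eef_pos: [0.6337, 0.0695, 0.0689]
tcp_rot: [-3.141, -0.0, 2.046]
ft_force: [-2.3, 1.4, -2.1]
width: 0.0189
grip_force: 39.6
```

Request:
{"api": "play_rows", "payload": {"plan": [[0,0,-1,0,0,0],[0,0,-2,0,0,0],[0,0,-2,0,0,0]]}}

```text
time: 9.7
eef_pos: [0.6337, 0.0696, 0.0672]
tcp_rot: [-3.141, -0.0, 2.046]
ft_force: [-2.4, 1.9, 0.1]
width: 0.0188
grip_force: 39.7
```

Request:
{"api": "play_rows", "payload": {"plan": [[0,0,0,0,0,0],[0,0,0,0,0,0],[0,0,0,0,0,0],[0,0,0,0,0,0]], "grip": 45}}

```text
time: 10.2
eef_pos: [0.6339, 0.0695, 0.0673]
tcp_rot: [3.141, 0.0, 2.046]
ft_force: [0.1, 0.6, -0.9]
width: 0.0451
grip_force: 0.0
```

Request:
{"api": "play_rows", "payload": {"plan": [[0,0,20,0,0,0],[0,0,65,0,0,-5],[0,0,100,0,0,-10],[-17,33,110,0,0,-20],[-34,67,110,0,0,-20],[-34,67,110,0,0,-20],[-34,67,110,0,0,-20]]}}

```text
time: 11.08
eef_pos: [0.6, 0.1364, 0.1773]
tcp_rot: [3.141, 0.0, 1.698]
ft_force: [-1.2, -0.0, -0.1]
width: 0.0448
grip_force: 0.0
```

```bash
python3 - <<'E'
from h import *
a=r.snapshot("side");s=r.state();e=s["eef_pos"];print(e,s["tcp_rot"],s["ft_force"],s["time"],s["width"])
print("pin head top pred",proj("side",[.6345,.0695,.098]),"fwd",proj("side",[.6345,.0695,.091]))
cv2.imwrite("pics/s5.png",a[:,:,::-1])
x,y,w,h,f=260,110,80,80,7
c=cv2.resize(a[y:y+h,x:x+w,::-1],None,fx=f,fy=f,interpolation=cv2.INTER_CUBIC)
for i in range(0,w,5): cv2.line(c,(i*f,0),(i*f,8),(0,255,0),1)
for i in range(0,h,5): cv2.line(c,(0,i*f),(8,i*f),(0,255,0),1)
cv2.imwrite("pics/c5.png",c)
E
```

```text
[0.60008335 0.13604921 0.17717468] [-3.14156433e+00  2.88102677e-04  1.69703177e+00] [0.30511647 0.06792169 1.01740409] 11.125 0.04495872826991102
pin head top pred [[304.72821759 165.75584709]] fwd [[304.58626388 167.89823639]]
```

View pics/c5.png

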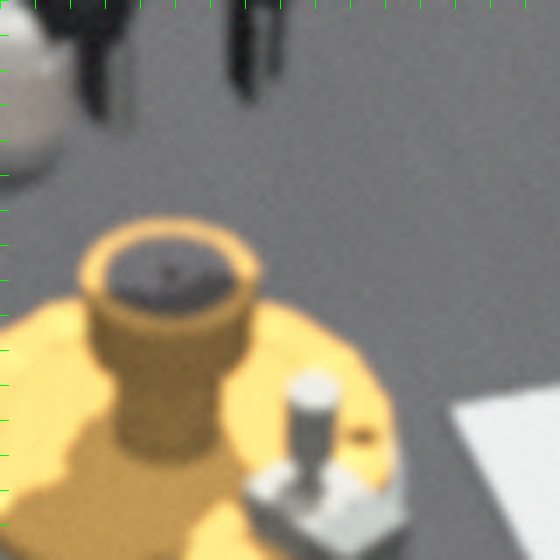

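The pin stands upright in the guide on the collar, head top at side (304.3,165.3), which matches the 98 mm prediction. Now to the lamp head.

Request:
{"api": "play_rows", "payload": {"plan": [[0,0.3,0,0,0,0],[0,0.3,-20,0,0,0],[0,0.3,-50,0,0,0],[0,0.3,-80,0,0,0],[0,0.3,-100,0,0,0],[0,0.3,-111,0,0,0],[0,0.3,-111,0,0,0]], "grip": 79}}

```text
time: 12.0
eef_pos: [0.5996, 0.1364, 0.0657]
tcp_rot: [-3.14, 0.0, 1.697]
ft_force: [0.6, -0.2, 0.2]
width: 0.0788
grip_force: 0.0
```

Request:
{"api": "play_rows", "payload": {"plan": [[0,0,0,0,0,0],[0,0,0,0,0,0],[0,0,0,0,0,0],[0,0,0,0,0,0],[0,0,0,0,0,0]], "grip": 55, "grip_force": 20}}

```text
time: 12.62
eef_pos: [0.5987, 0.1366, 0.0672]
tcp_rot: [-3.14, 0.0, 1.697]
ft_force: [-5.9, -1.0, 3.0]
width: 0.0633
grip_force: 24.2
```

```bash
cat >> h.py <<'E'
def pin():
    a=r.snapshot("side").astype(int);s=r.state()
    w=a[150:185,296:313].min(2);m=w-150;m[m<0]=0
    sat=a[150:185,296:313].max(2)-w;m[sat>40]=0
    m=m[:22]
    ys,xs=np.mgrid[150:172,296:313]
    print("head px",round((m*xs).sum()/m.sum(),2),round((m*ys).sum()/m.sum(),2),"w",m.sum(),"col",w[:,8].tolist())
    print("t",round(s["time"],2),"pos",s["eef_pos"].round(4),"yaw",round(np.degrees(s["tcp_rot"][2]),2),"F",s["ft_force"].round(1),"T",s["ft_torque"].round(2),"w",round(s["width"],4),s["grip_force"].round(1))
E
python3 -c "from h import *;pin()"
```

```text
head px 304.41 165.58 w 1716 col [116, 116, 112, 117, 120, 124, 128, 131, 134, 140, 140, 145, 171, 208, 229, 231, 231, 223, 173, 123, 100, 95, 97, 98, 97, 97, 100, 103, 101, 105, 114, 134, 154, 182, 208]Traceback (most recent call last):
  File "<string>", line 1, in <module>
    from h import *;pin()
                    ~~~^^
  File "h.py", line 24, in pin
    print("t",round(s["time"],2),"pos",s["eef_pos"].round(4),"yaw",round(np.degrees(s["tcp_rot"][2]),2),"F",s["ft_force"].round(1),"T",s["ft_torque"].round(2),"w",round(s["width"],4),s["grip_force"].round(1))
                                                                                                                                                                                       ^^^^^^^^^^^^^^^^^^^^^
AttributeError: 'float' object has no attribute 'round'
```

Request:
{"api": "play_rows", "payload": {"plan": [[-0.8,0,0,0,0,0],[-0.9,0,0,0,0,3],[-0.9,0,0,0,0,7],[-0.9,0,0,0,0,11],[-0.9,0,0,0,0,15],[-0.9,0,0,0,0,19],[-0.9,0,0,0,0,22],[-0.9,0,0,0,0,22]]}}

```text
time: 13.68
eef_pos: [0.5991, 0.1368, 0.0672]
tcp_rot: [3.141, 0.001, 2.081]
ft_force: [-3.0, -1.6, 6.3]
width: 0.064
grip_force: 24.3
```

```bash
sed -i 's/s\["grip_force"\].round(1)/round(float(s["grip_force"]),1)/; s/,"col",w\[:,8\].tolist()//' h.py; python3 -c "
from h import *;pin()
a=r.snapshot('side');cv2.imwrite('pics/c6.png',cv2.resize(a[110:210,240:340,::-1],None,fx=5,fy=5,interpolation=2))"
```

```text
head px 304.65 165.49 w 1785
t 13.72 pos [0.5991 0.1367 0.0672] yaw 119.17 F [-2.8 -1.7  5.6] T [-0.6   0.9   0.01] w 0.0632 24.4
```

View pics/c6.png

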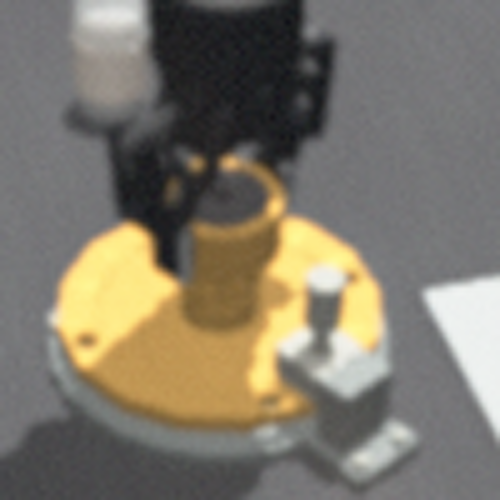

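The collar turned with the head: its hole is now at crop (271,400), i.e. side (293.8,189.6), approaching the guide.

```bash
python3 - <<'E'
from h import *
for A in ([.6000,.1363],[.599,.137],[.6005,.1385]):
  for p in ((293.8,189.6),((88.5)/5-.5+240,(340.5)/5-.5+110)):
    e=atz("side",p,.03)[:2]-A;print(np.hypot(*e),np.degrees(np.arctan2(e[1],e[0])))
E
```

```text
0.07426524818262076 -85.13792561607751
0.07356456712618466 -176.0744332628147
0.07505333679878667 -84.42254591519138
0.07261888434469618 -175.46940798797417
0.07641802024127067 -85.65127389278489
0.07424545154592735 -174.40684006877476
```

Request:
{"api": "play_rows", "payload": {"plan": [[0,0,0,0,0,3],[0,0,0,0,0,7],[0,0,0,0,0,11],[0,0,0,0,0,15],[0,0,0,0,0,17],[0,0,0,0,0,18],[0,0,0,0,0,18]]}}

```text
time: 14.65
eef_pos: [0.5994, 0.1369, 0.0672]
tcp_rot: [3.141, 0.001, 2.394]
ft_force: [-1.8, -0.8, 5.3]
width: 0.0636
grip_force: 24.4
```

```bash
python3 -c "from h import *;pin()"
```

```text
head px 303.43 166.1 w 1817
t 14.7 pos [0.5994 0.1369 0.0672] yaw 137.17 F [-1.3 -0.9  4.8] T [-0.54  0.78  0.09] w 0.0637 24.4
```

Request:
{"api": "play_rows", "payload": {"plan": [[0,0,0,0,0,0.5],[0,0,0,0,0,1],[0,0,0,0,0,1.5],[0,0,0,0,0,1.5]]}}

```text
time: 15.2
eef_pos: [0.5994, 0.1369, 0.0672]
tcp_rot: [3.141, 0.001, 2.42]
ft_force: [-1.9, -1.3, 5.6]
width: 0.0634
grip_force: 24.4
```

```bash
python3 -c "from h import *;pin()"
```

```text
head px 303.32 166.1 w 1872
t 15.25 pos [0.5994 0.1369 0.0672] yaw 138.67 F [-1.4 -0.6  4.9] T [-0.54  0.7   0.02] w 0.063 24.4
```

Request:
{"api": "play_rows", "payload": {"plan": [[0,0,0,0,0,0.5],[0,0,0,0,0,1],[0,0,0,0,0,1]]}}

```text
time: 15.62
eef_pos: [0.5994, 0.1369, 0.0672]
tcp_rot: [3.141, 0.001, 2.438]
ft_force: [-1.4, -1.3, 4.5]
width: 0.0633
grip_force: 24.4
```

```bash
python3 -c "from h import *;pin()"
```

```text
head px 303.29 166.13 w 1905
t 15.68 pos [0.5994 0.1369 0.0671] yaw 139.67 F [-1.7 -0.7  5.7] T [-0.57  0.7   0.07] w 0.0634 24.4
```

Request:
{"api": "play_rows", "payload": {"plan": [[0,0,0,0,0,0.4],[0,0,0,0,0,0.8],[0,0,0,0,0,0.8]]}}

```text
time: 16.05
eef_pos: [0.5994, 0.1369, 0.0672]
tcp_rot: [3.141, 0.001, 2.452]
ft_force: [-2.4, -0.6, 4.9]
width: 0.0634
grip_force: 24.4
```

```bash
python3 -c "from h import *;pin()"
```

```text
head px 305.03 167.2 w 1725
t 16.1 pos [0.5994 0.137  0.0672] yaw 140.47 F [-2.1 -1.   5.3] T [-0.57  0.64  0.09] w 0.0638 24.4
```

```bash
python3 -c "
from h import *;pin()
a=r.snapshot('side');cv2.imwrite('pics/c7.png',cv2.resize(a[140:200,270:330,::-1],None,fx=9,fy=9,interpolation=2))"
```

```text
head px 305.02 167.22 w 1741
t 16.15 pos [0.5994 0.1369 0.0671] yaw 140.47 F [-2.4 -0.5  5.5] T [-0.54  0.74  0.03] w 0.0636 24.4
```

View pics/c7.png

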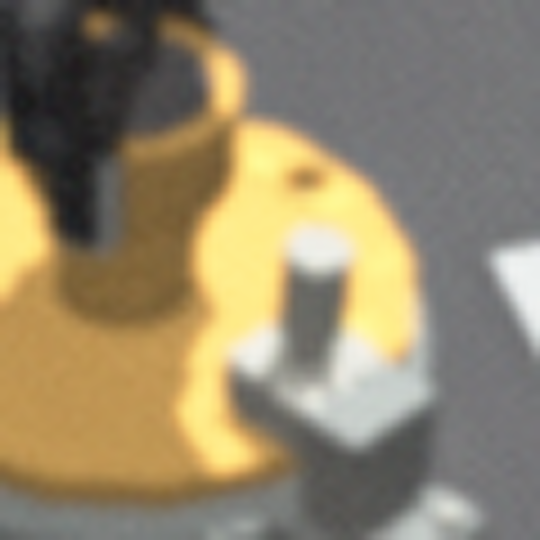

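The head is lower and has swung back, about 1.6 px of the 2.15 expected. I'll nudge very slightly and compare.

Request:
{"api": "play_rows", "payload": {"plan": [[0,0,0,0,0,0.3],[0,0,0,0,0,0.3]]}}

```text
time: 16.45
eef_pos: [0.5994, 0.137, 0.0672]
tcp_rot: [3.141, 0.001, 2.457]
ft_force: [-1.7, -0.6, 5.1]
width: 0.0637
grip_force: 24.4
```

```bash
python3 -c "from h import *;pin();pin()"
```

```text
head px 305.01 167.22 w 1744
t 16.5 pos [0.5994 0.137  0.0672] yaw 140.77 F [-1.9 -1.5  5. ] T [-0.54  0.67  0.07] w 0.0636 24.4
head px 305.02 167.23 w 1750
t 16.55 pos [0.5994 0.1369 0.0672] yaw 140.77 F [-1.8 -0.2  5.6] T [-0.53  0.68  0.04] w 0.0636 24.4
```

The pin is stable, lower, and the torque is unchanged, so it has dropped in. I'll release the lamp head and lift clear.

Request:
{"api": "play_rows", "payload": {"plan": [[0,0,0,0,0,0],[0,0,0,0,0,0],[0,0,0,0,0,0],[0,0,20,0,0,0],[0,0,60,0,0,0],[0,0,100,0,0,0],[0,0,100,0,0,0]], "grip": 79}}

```text
time: 17.42
eef_pos: [0.6007, 0.1373, 0.1696]
tcp_rot: [3.137, 0.004, 2.458]
ft_force: [0.4, -0.2, 0.4]
width: 0.0793
grip_force: 0.0
```

```bash
python3 -c "
from h import *;pin()
a=r.snapshot('side');cv2.imwrite('pics/c8.png',cv2.resize(a[110:190,260:340,::-1],None,fx=7,fy=7,interpolation=2))"
```

```text
head px 305.0 167.29 w 1643
t 17.48 pos [0.5997 0.1371 0.1676] yaw 140.84 F [ 0.1 -1.2 -0.6] T [-0.03  0.02  0.01] w 0.079 0.0
```

View pics/c8.png

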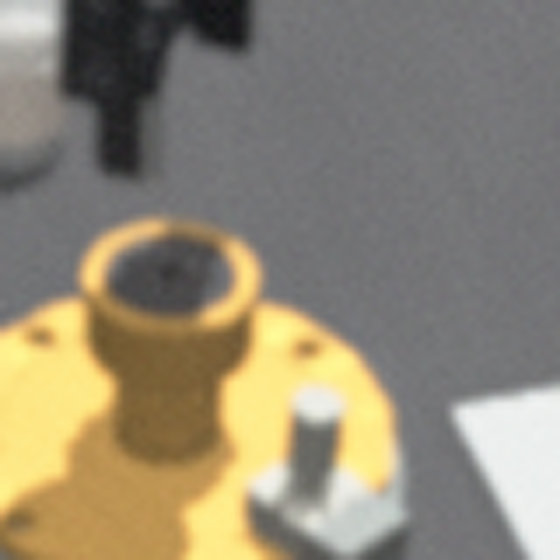

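The drop is confirmed: the head top is now at side (305.0,167.3) with a smaller gap to the block. Now to press it with closed fingers, gently.

Request:
{"api": "play_rows", "payload": {"plan": [[0,0,10,0,0,0],[17,-33,10,0,0,0],[35,-66.5,0,0,0,0],[35,-66.5,-30,0,0,0],[35,-66.5,-55,0,0,0],[35,-66.5,-65,0,0,0],[35,-66.5,-68,0,0,0],[35,-66.5,-68,0,0,0],[35,-66.5,-68,0,0,0]], "grip": 0}}

```text
time: 18.65
eef_pos: [0.6344, 0.0705, 0.0993]
tcp_rot: [3.141, 0.001, 2.458]
ft_force: [-0.1, 0.1, 0.2]
width: -0.0001
grip_force: 0.0
```

Request:
{"api": "play_rows", "payload": {"plan": [[0,0,-1,0,0,0],[0,0,-2,0,0,0],[0,0,-3,0,0,0],[0,0,-4,0,0,0],[0,0,-4,0,0,0]]}}

```text
time: 19.27
eef_pos: [0.6338, 0.0704, 0.0941]
tcp_rot: [-3.141, -0.0, 2.458]
ft_force: [-0.4, 0.1, 0.1]
width: 0.0001
grip_force: 0.0
```

Request:
{"api": "play_rows", "payload": {"plan": [[0.5,0.2,-0.7,0,0,0],[0.5,0.2,-1.4,0,0,0],[0.5,0.2,-2.1,0,0,0],[0.5,0.2,-2.8,0,0,0],[0.5,0.2,-2.8,0,0,0]]}}

```text
time: 19.9
eef_pos: [0.6344, 0.0706, 0.0914]
tcp_rot: [-3.141, -0.0, 2.458]
ft_force: [-0.4, 0.5, -0.2]
width: 0.0
grip_force: 0.0
```

Request:
{"api": "play_rows", "payload": {"plan": [[0,0,-0.5,0,0,0],[0,0,-1,0,0,0],[0,0,-1,0,0,0]]}}

```text
time: 20.27
eef_pos: [0.6346, 0.0706, 0.091]
tcp_rot: [3.141, 0.001, 2.458]
ft_force: [-0.7, -0.4, 4.5]
width: -0.0002
grip_force: 2.3
```

Request:
{"api": "play_rows", "payload": {"plan": [[0,0,-0.5,0,0,0],[0,0,-1,0,0,0],[0,0,-1,0,0,0]]}}

```text
time: 20.65
eef_pos: [0.6346, 0.0706, 0.09]
tcp_rot: [3.141, 0.001, 2.458]
ft_force: [-1.0, -1.3, 5.2]
width: 0.0002
grip_force: 2.7
```

Contact is at 91 mm, as expected for a dropped pin, and the plug is moving at about 5 N.

Request:
{"api": "play_rows", "payload": {"plan": [[0,0,-0.5,0,0,0],[0,0,-1,0,0,0],[0,0,-1.5,0,0,0],[0,0,-2,0,0,0],[0,0,-2,0,0,0]]}}

```text
time: 21.28
eef_pos: [0.6345, 0.0705, 0.088]
tcp_rot: [3.141, 0.001, 2.458]
ft_force: [-1.4, -0.6, 6.4]
width: -0.0003
grip_force: 3.0
```

Request:
{"api": "play_rows", "payload": {"plan": [[0,0,-0.5,0,0,0],[0,0,-1,0,0,0],[0,0,-1.5,0,0,0],[0,0,-2,0,0,0],[0,0,-2,0,0,0]]}}

```text
time: 21.9
eef_pos: [0.6344, 0.0704, 0.0861]
tcp_rot: [3.142, 0.0, 2.458]
ft_force: [-2.6, -1.0, 6.5]
width: -0.0002
grip_force: 3.3
```

Request:
{"api": "play_rows", "payload": {"plan": [[0,0,-0.5,0,0,0],[0,0,-1,0,0,0],[0,0,-1.5,0,0,0],[0,0,-2,0,0,0],[0,0,-2,0,0,0]]}}

```text
time: 22.52
eef_pos: [0.6343, 0.0704, 0.0841]
tcp_rot: [-3.141, 0.0, 2.458]
ft_force: [-2.7, -0.8, 6.9]
width: 0.0004
grip_force: 3.6
```

Request:
{"api": "play_rows", "payload": {"plan": [[0,0,-0.5,0,0,0],[0,0,-1,0,0,0],[0,0,-1.5,0,0,0],[0,0,-1.5,0,0,0]]}}

```text
time: 23.02
eef_pos: [0.6342, 0.0703, 0.0827]
tcp_rot: [-3.141, 0.0, 2.458]
ft_force: [-3.0, -1.1, 8.4]
width: 0.0003
grip_force: 4.1
```

Request:
{"api": "play_rows", "payload": {"plan": [[0,0,-0.4,0,0,0],[0,0,-0.8,0,0,0],[0,0,-0.8,0,0,0]]}}

```text
time: 23.4
eef_pos: [0.6343, 0.0703, 0.0825]
tcp_rot: [3.141, 0.001, 2.458]
ft_force: [-4.8, -2.5, 14.1]
width: 0.0002
grip_force: 6.7
```

The force is rising at 82.5 mm, so the head is down on the block. I'll lift off and check.

Request:
{"api": "play_rows", "payload": {"plan": [[0,0,5,0,0,0],[0,0,30,0,0,0],[0,0,80,0,0,0],[0,0,120,0,0,0],[-60,-20,130,0,0,0],[-120,-40,130,0,0,0],[-120,-40,130,0,0,0],[-120,-40,130,0,0,0]]}}

```text
time: 24.4
eef_pos: [0.5149, 0.0306, 0.2117]
tcp_rot: [3.141, 0.001, 2.458]
ft_force: [-0.6, 0.9, -0.2]
width: -0.0001
grip_force: 0.0
```

```bash
python3 -c "
from h import *
print(proj('side',[.6343,.070,.082]))
a=r.snapshot('side');s=r.state();print(s['time'],s['ft_force'],s['eef_pos']);b=r.snapshot('top')
cv2.imwrite('pics/c9.png',np.hstack([cv2.resize(a[130:210,260:340,::-1],None,fx=5,fy=5,interpolation=2),cv2.resize(b[160:240,210:290,::-1],None,fx=5,fy=5,interpolation=2)]))"
```

```text
[[304.26794913 170.51050529]]
24.45 [-0.36606778  0.430117    0.54135691] [0.51554046 0.03077789 0.21150256]
```

View pics/c9.png

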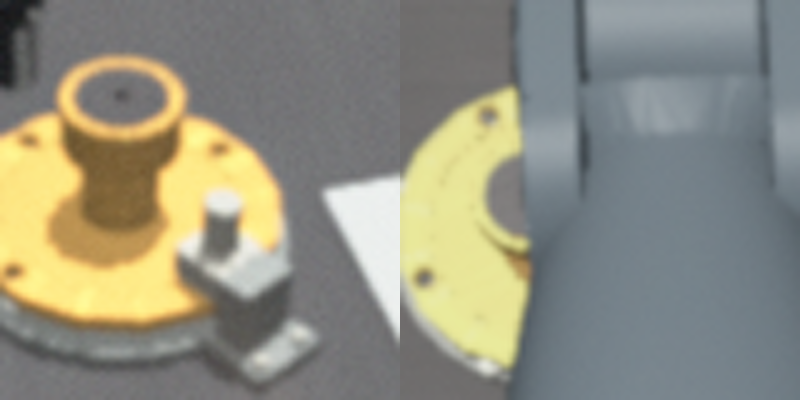

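The head sits on the guide block, top at side (304.2,170.0), predicted 170.5. The robot is clear, so I'm handing in.

```bash
python3 -c "
from bench import r
print(r.close_job())"
```

```text
the job is handed in; nothing more can be done
None
```

The index pin is pressed home through a collar hole with its head down on the guide block, and the job was handed in at about 24.5 s with the robot clear; no verdict came back.

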